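# Find the softest pump mount and push its tag down

## Task

Three spring-mounted anti-vibration mounts for the pump stand in a row across the bench, and one is softer than the others. Working from left to right as the robot sees them, gently press each black rubber pad down with the fingertips and let it come up again, to feel its spring; then push the red tag of the softest mount fully home and let go, leaving the other two tags up and the loose parts on the bench where they lie.

Things in the scene. Friction and masses are not known exactly. Their poses are not given: they have to be found in the camera images.
- mount_left: one of three look-alike mount stands, the left one as the robot sees them (about 0.23 m to +y), fixed to the bench: blue base plate 150 x 72 x 12 mm. Origin: centre of the plate's underside; x axis from the pad (42 mm towards -x) to the tag (42 mm towards +x), z up. Its yaw varies. Any of the three may be the softest
- press_left (a point): centre of the flat top, at rest, of the black round rubber pad of mount_left (fixed point; does not go down with the pad): 54 mm across, 78 mm above the bench, on a coil spring, 22 mm of travel. All pads give from about 1.5 N and spring back; the rates lie between 0.2 and 1 N per mm, each at least 1.7 times the next softer one. The springs look the same (spring_b, _f, _h, in any order)
- tag_left_top (a point): centre of the flat top of the red square tag (30 x 30 x 10 mm, white stripe) of mount_left, on a stem above a grey guide block 30 x 36 mm whose top is 50 mm above the bench; tag top 84 mm above the bench when up, 64 mm when fully home. 84 mm from the pad's centre, so a wide-open gripper over one could touch the other
- tag_left (a joint): how far the tag of mount_left is pushed down, m: 0 fully up, 0.020 fully home on its stop; starts within 2 mm of fully up. It slides with about 3 N of friction and stays where it is left
- mount_middle: one of three look-alike mount stands, the middle one (about straight ahead), fixed to the bench: blue base plate 150 x 72 x 12 mm. Origin: centre of the plate's underside; x axis from the pad (42 mm towards -x) to the tag (42 mm towards +x), z up. Its yaw varies. Any of the three may be the softest
- press_middle (a point): centre of the flat top, at rest, of the black round rubber pad of mount_middle (fixed point; does not go down with the pad): 54 mm across, 78 mm above the bench, on a coil spring, 22 mm of travel. All pads give from about 1.5 N and spring back; the rates lie between 0.2 and 1 N per mm, each at least 1.7 times the next softer one. The springs look the same (spring_b, _f, _h, in any order)
- tag_middle_top (a point): centre of the flat top of the red square tag (30 x 30 x 10 mm, white stripe) of mount_middle, on a stem above a grey guide block 30 x 36 mm whose top is 50 mm above the bench; tag top 84 mm above the bench when up, 64 mm when fully home. 84 mm from the pad's centre, so a wide-open gripper over one could touch the other
- tag_middle (a joint): how far the tag of mount_middle is pushed down, m: 0 fully up, 0.020 fully home on its stop; starts within 2 mm of fully up. It slides with about 3 N of friction and stays where it is left
- mount_right: one of three look-alike mount stands, the right one as the robot sees them (about 0.23 m to -y), fixed to the bench: blue base plate 150 x 72 x 12 mm. Origin: centre of the plate's underside; x axis from the pad (42 mm towards -x) to the tag (42 mm towards +x), z up. Its yaw varies. Any of the three may be the softest
- press_right (a point): centre of the flat top, at rest, of the black round rubber pad of mount_right (fixed point; does not go down with the pad): 54 mm across, 78 mm above the bench, on a coil spring, 22 mm of travel. All pads give from about 1.5 N and spring back; the rates lie between 0.2 and 1 N per mm, each at least 1.7 times the next softer one. The springs look the same (spring_b, _f, _h, in any order)
- tag_right_top (a point): centre of the flat top of the red square tag (30 x 30 x 10 mm, white stripe) of mount_right, on a stem above a grey guide block 30 x 36 mm whose top is 50 mm above the bench; tag top 84 mm above the bench when up, 64 mm when fully home. 84 mm from the pad's centre, so a wide-open gripper over one could touch the other
- tag_right (a joint): how far the tag of mount_right is pushed down, m: 0 fully up, 0.020 fully home on its stop; starts within 2 mm of fully up. It slides with about 3 N of friction and stays where it is left
- union_20: white plastic pipe union 40 x 51 x 40 mm, loose on the bench, a bystander; origin at the centre of its underside
- brass_nipple: brass threaded nipple 25 x 47 x 22 mm, loose on the bench, a bystander; origin at the centre of its underside
- ptfe_roll: white tape roll with a blue core, 51 mm across, 14 mm high, loose on the bench, a bystander; origin at the centre of its underside
- cap_40: cream plastic pipe cap 46 mm across, 33 mm high, loose on the bench, a bystander; origin at the centre of its underside
- elbow_20: cream plastic pipe elbow 47 x 47 x 30 mm, loose on the bench, a bystander; origin at the centre of its underside
- tape_roll_black: black tape roll 65 mm across, 18 mm high, loose on the bench, a bystander; origin at the centre of its underside

How it is judged (in metres and radians):
On the way, in this order (a step that is already met when the one before it is completed fails the run):
1. the pad of the left mount is pressed down by more than 3 mm (((horizontal distance between spring_b and press_left below 0.02 m and value of joint spring_b above 0.003 m) or (horizontal distance between spring_f and press_left below 0.02 m and value of joint spring_f above 0.003 m) or (horizontal distance between spring_h and press_left below 0.02 m and value of joint spring_h above 0.003 m))), for 0.1 s.
2. the pad of the middle mount is pressed down by more than 3 mm (((horizontal distance between spring_b and press_middle below 0.02 m and value of joint spring_b above 0.003 m) or (horizontal distance between spring_f and press_middle below 0.02 m and value of joint spring_f above 0.003 m) or (horizontal distance between spring_h and press_middle below 0.02 m and value of joint spring_h above 0.003 m))), for 0.1 s.
3. the pad of the right mount is pressed down by more than 3 mm (((horizontal distance between spring_b and press_right below 0.02 m and value of joint spring_b above 0.003 m) or (horizontal distance between spring_f and press_right below 0.02 m and value of joint spring_f above 0.003 m) or (horizontal distance between spring_h and press_right below 0.02 m and value of joint spring_h above 0.003 m))), for 0.1 s.
4. the tag of the mount with the softest spring is pushed fully home (((horizontal distance between spring_f and press_left below 0.02 m and value of joint tag_left above 0.016 m) or (horizontal distance between spring_f and press_middle below 0.02 m and value of joint tag_middle above 0.016 m) or (horizontal distance between spring_f and press_right below 0.02 m and value of joint tag_right above 0.016 m))), for 0.2 s.
At the end, for the whole second after the job is handed in: The softest mount's tag is down by more than 16 of its 20 mm, the other two tags are down by less than 5 mm, all three pads have sprung back up to within 2 mm, and every loose part lies within 25 mm of where it started (((horizontal distance between spring_f and press_left below 0.02 m and value of joint tag_left above 0.016 m) or (horizontal distance between spring_f and press_middle below 0.02 m and value of joint tag_middle above 0.016 m) or (horizontal distance between spring_f and press_right below 0.02 m and value of joint tag_right above 0.016 m)) and not ((not (horizontal distance between spring_f and press_left below 0.02 m) and value of joint tag_left above 0.005 m) or (not (horizontal distance between spring_f and press_middle below 0.02 m) and value of joint tag_middle above 0.005 m) or (not (horizontal distance between spring_f and press_right below 0.02 m) and value of joint tag_right above 0.005 m)) and value of joint each of spring_b, spring_f, spring_h below 0.002 m and distance of each of union_20, brass_nipple, ptfe_roll, cap_40, elbow_20, tape_roll_black from where it was at the start of the episode below 0.025 m); the robot touches nothing.
It fails at once if the tag of a mount that is not the softest is pushed down by more than 5 mm ((not (horizontal distance between spring_f and press_left below 0.02 m) and value of joint tag_left above 0.005 m) or (not (horizontal distance between spring_f and press_middle below 0.02 m) and value of joint tag_middle above 0.005 m) or (not (horizontal distance between spring_f and press_right below 0.02 m) and value of joint tag_right above 0.005 m)).
It fails at once if a pad is pressed roughly, with more than 30 N (contact force between any of the arm, the fingers and spring_b above 30 N or contact force between any of the arm, the fingers and spring_f above 30 N or contact force between any of the arm, the fingers and spring_h above 30 N).
It fails at once if a loose part is moved or lifted by more than 25 mm (distance of any of union_20, brass_nipple, ptfe_roll, cap_40, elbow_20, tape_roll_black from where it was at the start of the episode above 0.025 m).
It also fails if it takes over 64 s, if anything falls off the work surface, if the arm or the gripper's body presses on something with over 40 N, if the wrist force passes 120 N, or if a joint passes its speed limit or range.

## Robot

A 6-joint arm with a two-finger parallel gripper is mounted at the origin on a cart in front of the work surface, level with it; the furniture and walls round the work are solid. World frame = base frame: x ahead of the robot, y to its left, z up, the work surface at z = 0. Lengths are in mm, angles in rad, forces in N, time in s.
With the tool pointing down it reaches from about 275 to 750 mm from the base axis. Payload 10.2 kg.
Tool frame: the origin (TCP) lies midway between the tips of the shut fingers; the grasp point (between the pads) lies 19 mm behind it; z points along the fingers, y is the line along which they close (so a half turn about z gives the same grasp; the last joint's range is limited). The gripper opens to 88 mm and grips with 3 to 60 N. Pads are 18 mm wide; open, the fingers measure 123 mm over their backs; the gripper's body (75 mm by 187 mm) begins 45 mm behind the grasp point.
Start: joints at [-1.572, 0.313, 1.498, -0, 1.331, -0.223], TCP at [115.479, -512.148, 238.72] pointing down, gripper open.
Joint ranges: [-2.94, 2.94], [-0.97, 2.17], [0.19, 2.56], [-1.23, 4.37], [0.02, 3.11], [-2.88, 2.88]. Speed limits (rad/s): [2.39, 2.39, 3.01, 3.14, 3.14, 3.14].

## Interface

Orientations are given as a rotation vector (axis times angle).
In Python, from plant import env gives the robot as it stands.
- The arm moves only by the shell command python3 -m handwheel 'ROWS' [FORCE]. ROWS is JSON, a list of rows, each a list of 3 entries, a list of its own where there are three numbers: the closure in counts, from 0 (fully open) to 255 (shut), then the shift along the tool's x, y, z in units of 30 mm (1.0 is 30 mm), then the turn about the tool's z in units of 6 degrees (1.0 is 6 degrees). A call has 1 to 12 rows; each row is the pose to reach, as a shift and turn from the pose commanded when the call began, along the tool's axes at that moment; what a row does not reach only later rows make up. A row lasts 1/8 s, in which the tool goes at most 62.5 mm and 10.7 degrees, less where a joint would pass 70% of its speed; a pose out of reach is approached as far as the arm can. A call with a gripper value outside its range is refused whole. The fingers move at their own pace and stop on an object; FORCE is the grip in N (left out, the last holds). Time passes only in rows, so rows that repeat a pose let the fingers close. It gives the time, the measured TCP pose, the force, the opening and the grip force at its end, in the units of the state.
- env.state(): the state, without advancing time (a new reading comes with each control period).
- env.read_camera(name): name is "scene" or "top"; returns the picture (384x512x3 uint8, red, green, blue); there is no depth.
- env.camera_model(name): a dict with "K" (3x3 intrinsics, pixels), "rvec" (rotation vector, rad) and "tvec" (3), from world to camera coordinates, as OpenCV has them. Camera axes: x right, y down, z forward; pixel columns grow to the right and rows downward; lengths in mm; the calibration is good to about 2 mm. A picture is of the moment at which its call begins. camera_model takes no time and is no camera call.
- env.job_done(): hands the job in; it is judged then, once.
Trained networks look in the newest picture that a camera, given by its name, has taken for a name from the list of things; names that differ only in an ending like _2 or _b are one class to them, and where a whole thing is asked for, a point or a joint stands for the part that bears it (a point fixed in the world has none). Each returns a list of dicts, best first, with "confidence" (0 to 1); they miss things now and then, are a little off and sometimes report something else, mostly with a low value. They report only what shows in the picture. A call takes as long as a camera call.
- env.search_frame(camera, query): "extent" ([left, top, right, bottom] in pixels, round what is visible of it).
The state is a dict: "time_s": time; "q": joint angles; "joint_velocities": joint speeds; "joint_torque": joint torques, N m; "position": TCP position; "tool_rot": TCP orientation; "contact_force": force on the tool from outside, world axes, zero at the start; "moment": the same for the moment, N m; "grip_width": opening from 0.0 (shut) to 1.0 (fully open); "finger_force": force on a finger pad.
Only numpy, scipy, OpenCV 4.12 (cv2) and the standard library are available. Lean on these libraries where they do the work, as an engineer would, in place of code of your own. Each camera call takes 0.05 s, during which the arm holds its last target. There are 200 camera calls.

## Working session

There is one attempt and no reset: what is moved stays moved. The work goes in short steps, Python scripts to look and compute and a shell command to move; the robot and the scene stay as the last step left them, time stands still between calls to the robot, and variables do not carry over. Pictures are saved under pics/ and viewed, at most 10 in all, crops included, and the job is handed in when it is done.

```bash
mkdir -p pics; ls
python3 - <<'E'
from plant import env
import cv2
for c in ("top","scene"):
    im=env.read_camera(c); cv2.imwrite(f"pics/{c}0.png",im[:,:,::-1])
    m=env.camera_model(c); print(c,m)
    for q in ("mount_left","tag_left","spring_b"):
        try: print(q,[( [round(v) for v in d['extent']],round(d['confidence'],2)) for d in env.search_frame(c,q)])
        except Exception as e: print(q,e)
print(env.state())
E
```

```text
pics
top {'K': array([[482.26593114,   0.        , 252.83073964],
       [  0.        , 482.26593114, 195.96789527],
       [  0.        ,   0.        ,   1.        ]]), 'rvec': array([ 2.16977589, -2.15065572,  0.15850571]), 'tvec': array([ -12.52287756,  522.4610723 , 1200.19410231])}
mount_left [([133, 153, 176, 214], 0.94)]
tag_left [([151, 155, 165, 172], 0.65)]
spring_b it knows: brass_nipple, cap, elbow, mount_left, mount_middle, mount_right, press_left, press_middle, press_right, ptfe_roll, tag_left, tag_left_top, tag_middle, tag_middle_top, tag_right, tag_right_to
scene {'K': array([[439.04451551,   0.        , 250.30805067],
       [  0.        , 439.04451551, 187.18582409],
       [  0.        ,   0.        ,   1.        ]]), 'rvec': array([ 1.3282089 , -2.23846789,  0.89967165]), 'tvec': array([234.56493969, 379.23289966, 918.78066284])}
mount_left [([144, 195, 170, 254], 0.56)]
tag_left [([147, 194, 158, 207], 0.51)]
spring_b it knows: brass_nipple, cap, elbow, mount_left, mount_middle, mount_right, press_left, press_middle, press_right, ptfe_roll, tag_left, tag_left_top, tag_middle, tag_middle_top, tag_right, tag_right_to
{'time_s': 0.3, 'q': array([-1.57239211e+00,  3.13101917e-01,  1.49793549e+00,  8.78631318e-06,
        1.33100984e+00, -2.23413607e-01]), 'joint_velocities': array([ 0.00219059, -0.00191527, -0.00232327, -0.00125659,  0.00033175,
       -0.00308451]), 'joint_torque': array([-2.37822009e-03, -4.01743197e+01, -2.52097285e+01,  6.92811375e-02,
        3.33013851e-02, -5.72703289e-05]), 'position': array([ 115.48512233, -512.06290434,  238.52808325]), 'tool_rot': array([-3.12184279e+00, -3.47663584e-01, -9.34755736e-05]), 'contact_force': array([ 0.2762012 , -0.61402807, -1.1487296 ]), 'moment': array([-0.02666685,  0.03131065, -0.04947242]), 'finger_force': 0.0, 'grip_width': 1.0019892515034237}
```

```bash
cat > h.py <<'E'
import numpy as np,cv2
from plant import env
def ray(c,u,v,z):
    m=env.camera_model(c);R=cv2.Rodrigues(np.array(m["rvec"]))[0];t=np.array(m["tvec"]).ravel()
    C=-R.T@t;d=R.T@np.linalg.inv(m["K"])@[u,v,1]
    return C+(z-C[2])/d[2]*d
E
python3 - <<'E'
from h import *
for c in ("top",):
  env.read_camera(c)
  for s in ("left","middle","right"):
    for q,z in ((f"tag_{s}_top",84),(f"press_{s}",78),(f"mount_{s}",30)):
        for d in env.search_frame(c,q)[:2]:
            l,t,r,b=d['extent'];print(q,np.round(d['extent']),round(d['confidence'],2),ray(c,(l+r)/2,(t+b)/2,z).round(1))
im=cv2.imread("pics/top0.png");cv2.imwrite("pics/top0c.png",cv2.resize(im[110:290,100:420],(800,450),interpolation=2))
E
```

```text
tag_left_top [150. 154. 165. 170.] 0.65 [598.5 229.4  84. ]
press_left [132. 150. 176. 213.] 0.79 [550.4 236.8  78. ]
mount_left [133. 150. 177. 215.] 0.7 [555.5 244.5  30. ]
tag_middle_top [249. 176. 262. 187.] 0.66 [551.4 -14.   84. ]
press_middle [314. 154. 354. 217.] 0.71 [ 545.5 -208.5   78. ]
press_middle [238. 170. 273. 232.] 0.57 [505.  -13.8  78. ]
mount_middle [240. 172. 274. 234.] 0.88 [506.1 -19.4  30. ]
tag_right_top [327. 158. 340. 171.] 0.68 [ 596.5 -207.5   84. ]
press_right [311. 153. 351. 216.] 0.77 [ 547.3 -201.9   78. ]
mount_right [313. 156. 354. 215.] 0.71 [ 553.4 -217.2   30. ]
mount_right [113. 229. 136. 255.] 0.48 [402.2 316.5  30. ]
```

View pics/top0.png

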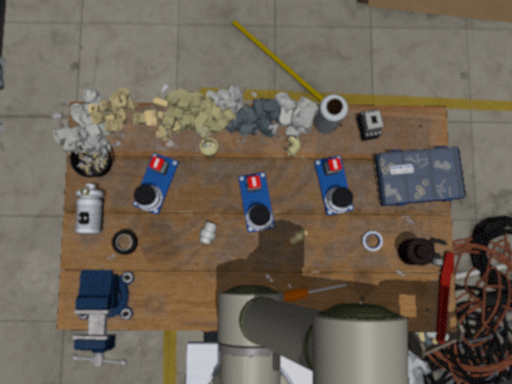

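View pics/scene0.png

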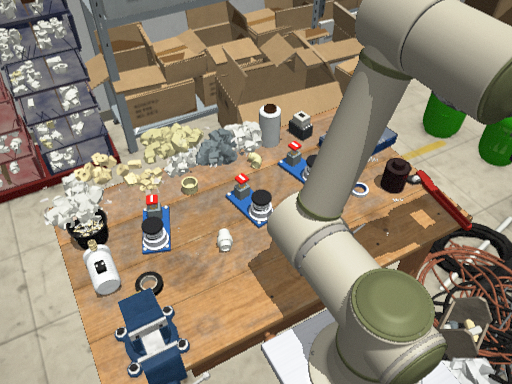

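View pics/top0c.png

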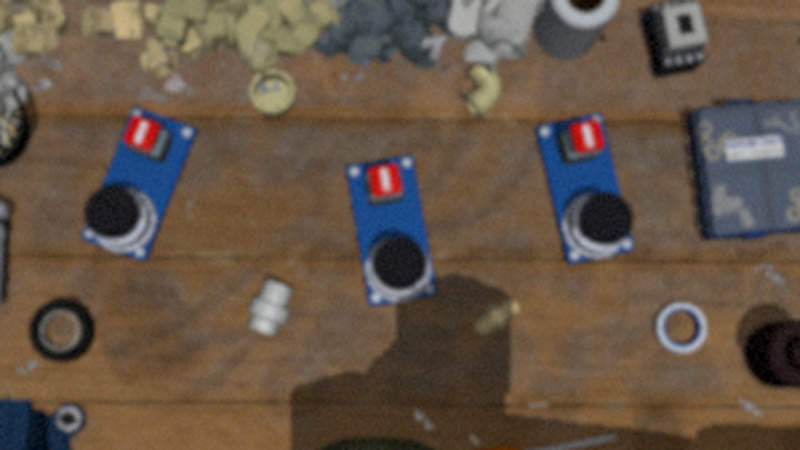

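The crop shows the black pads at about full-image pixels (145,194), (260,215) and (342,197), and the red tags at (157,164), (254,183) and (334,164). I'll refine these by colour and check them against the 84 mm spacing.

Run:
```python
from h import *
im=env.read_camera("top").astype(int);R,G,B=im[...,0],im[...,1],im[...,2]
def cen(mask,u,v,r):
    m=np.zeros(mask.shape,np.uint8);cv2.circle(m,(u,v),r,1,-1);m=(m>0)&mask
    n,l,s,c=cv2.connectedComponentsWithStats(m.astype(np.uint8));k=1+s[1:,4].argmax();
    x,y,w,h,a=s[k];return (x+w/2-.5,y+h/2-.5),c[k],(w,h,a)
for s,p,t in (("left",(145,194),(157,164)),("middle",(260,215),(254,183)),("right",(342,197),(334,164))):
    b,c,z=cen(im.max(2)<60,*p,15);P=ray("top",*c,78)
    m=(R>110)&(G<.6*R);m2=cv2.morphologyEx(m.astype(np.uint8),cv2.MORPH_CLOSE,np.ones((7,7)))>0
    b2,c2,z2=cen(m2,*t,14);T=ray("top",*c2,83)
    d=T-P;print(s,c.round(1),z,P.round(1),c2.round(1),z2,T.round(1),np.hypot(*d[:2]).round(1),"yaw",np.degrees(np.arctan2(d[1],d[0])).round(1))
st=env.state();print(st['position'],cv2.Rodrigues(st['tool_rot'])[0].round(4))
```

```text
left [144.3 194.1] (np.int32(21), np.int32(20), np.int32(330)) [518.9 260.1  78. ] [156.1 162.9] (np.int32(15), np.int32(15), np.int32(155)) [596.3 232.7  83. ] 82.1 yaw -19.5
middle [259.3 214.3] (np.int32(20), np.int32(21), np.int32(316)) [471.4 -23.4  78. ] [253.7 181.6] (np.int32(14), np.int32(14), np.int32(153)) [551.9  -9.   83. ] 81.7 yaw 10.2
right [341.9 196.8] (np.int32(21), np.int32(20), np.int32(327)) [ 516.9 -227.8   78. ] [334.5 164.1] (np.int32(14), np.int32(13), np.int32(149)) [ 598.2 -209.7   83. ] 83.3 yaw 12.5
[ 115.48323036 -512.14596817  238.73781704] [[ 0.9755  0.22    0.    ]
 [ 0.22   -0.9755 -0.    ]
 [ 0.      0.     -1.    ]]
```

```bash
python3 -m handwheel '[[255,[1.8,-2.1,0],0],[255,[3.6,-4.2,0],0],[255,[5.4,-6.3,0],0],[255,[7.2,-8.5,0],0],[255,[8.9,-10.5,0],0],[255,[10.4,-12.3,0],0],[255,[12,-14.2,0],0],[255,[13.5,-16,0],0],[255,[15,-17.7,0],0],[255,[16.5,-19.4,0],0],[255,[18,-21.2,0],0],[255,[18.8,-22.15,0],0]]' 20
python3 - <<'E'
from h import *
s=env.state();R=cv2.Rodrigues(s['tool_rot'])[0];print(s['time_s'],s['position'].round(1),s['contact_force'].round(2),R.round(3).tolist(),(R.T@(np.array([518.9,260.1,100])-s['position'])/30).round(2))
E
```

```text
time_s: 2.35
position: [463.7, 154.7, 238.9]
tool_rot: [3.122, 0.348, 0.001]
contact_force: [0.4, -1.1, 0.8]
grip_width: 0.007
finger_force: 0.0
2.35 [463.7 154.7 238.9] [ 0.4  -1.08  0.75] [[0.975, 0.22, 0.001], [0.22, -0.975, -0.0], [0.001, 0.0, -1.0]] [ 2.57 -3.02  4.63]
```

```bash
python3 -m handwheel '[[255,[1.3,-1.5,0],0],[255,[2.57,-3.02,0.5],0],[255,[2.57,-3.02,2],0],[255,[2.57,-3.02,3.5],0],[255,[2.57,-3.02,4.6],0],[255,[2.57,-3.02,4.6],0],[255,[2.57,-3.02,4.6],0],[255,[2.57,-3.02,4.6],0]]'
python3 - <<'E'
from h import *
s=env.state();R=cv2.Rodrigues(s['tool_rot'])[0];print(s['position'].round(2),s['contact_force'].round(2),(R.T@(np.array([518.9,260.1,82])-s['position'])/30).round(2))
im=env.read_camera("top");cv2.imwrite("pics/l.png",cv2.resize(im[130:240,100:240,::-1],(560,440),interpolation=2))
im=env.read_camera("scene");cv2.imwrite("pics/ls.png",cv2.resize(im[130:280,80:280,::-1],(800,600),interpolation=2))
E
```

```text
time_s: 3.35
position: [519.0, 258.0, 102.4]
tool_rot: [-3.122, -0.348, -0.004]
contact_force: [0.5, -0.2, 0.1]
grip_width: 0.001
finger_force: 0.0
[519.03 257.99 102.39] [ 0.53 -0.19  0.11] [ 0.01 -0.07  0.68]
```

View pics/ls.png

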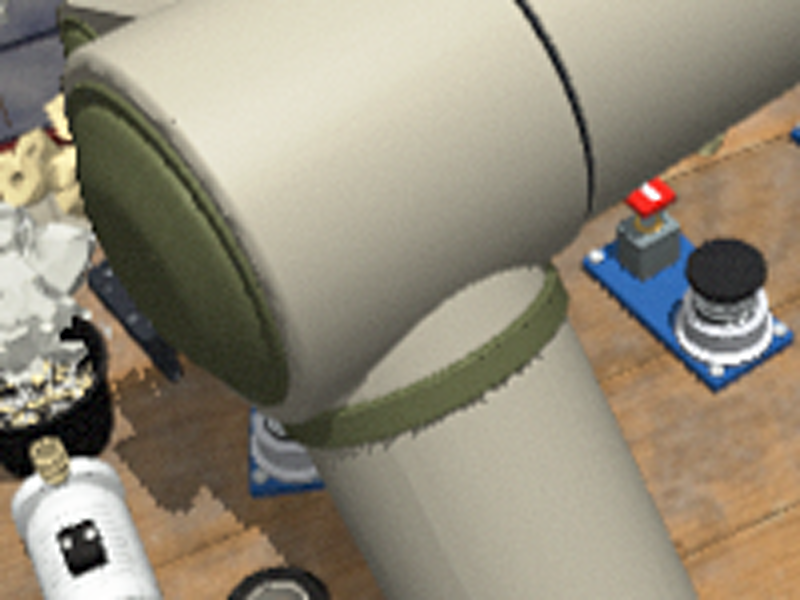

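The arm hides the left pad in this view, but the measured pose agrees with the pad centre. I'll press down in stages.

```bash
python3 -m handwheel '[[255,[0,-0.07,0.4],0],[255,[0,-0.07,0.7],0],[255,[0,-0.07,0.85],0],[255,[0,-0.07,1],0],[255,[0,-0.07,1.15],0],[255,[0,-0.07,1.15],0],[255,[0,-0.07,1.15],0],[255,[0,-0.07,1.15],0]]'
python3 -m handwheel '[[255,[0,0,0.1],0],[255,[0,0,0.2],0],[255,[0,0,0.2],0],[255,[0,0,0.2],0],[255,[0,0,0.2],0]]'
python3 -m handwheel '[[255,[0,0,-0.2],0],[255,[0,0,-0.4],0],[255,[0,0,-0.8],0],[255,[0,0,-1.4],0],[255,[0,0,-1.4],0],[255,[0,0,-1.4],0]]'
python3 - <<'E'
from h import *
s=env.state();R=cv2.Rodrigues(s['tool_rot'])[0];print(s['position'].round(2),s['contact_force'].round(2),R.round(3).tolist(),(R.T@(np.array([471.4,-23.4,102])-s['position'])/30).round(2))
E
```

```text
time_s: 4.45
position: [517.8, 259.9, 66.4]
tool_rot: [-3.122, -0.348, -0.0]
contact_force: [-3.4, -0.5, 3.6]
grip_width: 0.008
finger_force: 2.1
time_s: 5.08
position: [518.0, 259.9, 60.3]
tool_rot: [-3.122, -0.348, -0.001]
contact_force: [-2.4, -0.2, 5.4]
grip_width: 0.006
finger_force: 2.7
time_s: 5.82
position: [517.6, 259.7, 101.7]
tool_rot: [3.122, 0.348, -0.001]
contact_force: [-0.4, -1.0, -0.5]
grip_width: 0.004
finger_force: 0.0
[517.58 259.72 101.72] [-0.37 -1.02 -0.51] [[0.976, 0.22, -0.001], [0.22, -0.976, -0.0], [-0.001, 0.0, -1.0]] [-3.58  8.87 -0.01]
```

```bash
python3 -m handwheel '[[255,[-0.6,1.5,-1],0],[255,[-1.3,3.2,-1],0],[255,[-2,5,-1],0],[255,[-2.7,6.7,-1],0],[255,[-3.3,8.2,-1],0],[255,[-3.58,8.87,-1],0],[255,[-3.58,8.87,-0.5],0],[255,[-3.58,8.87,0],0],[255,[-3.58,8.87,0],0],[255,[-3.58,8.87,0],0]]'
python3 - <<'E'
from h import *
s=env.state();R=cv2.Rodrigues(s['tool_rot'])[0];print(s['position'].round(2),s['contact_force'].round(2),(R.T@(np.array([471.4,-23.4,66.5])-s['position'])/30).round(2))
E
```

```text
time_s: 7.08
position: [471.8, -23.1, 102.3]
tool_rot: [3.122, 0.349, 0.0]
contact_force: [0.3, 0.2, 0.5]
grip_width: 0.005
finger_force: 0.0
[471.75 -23.11 102.33] [0.26 0.22 0.49] [-0.01  0.01  1.19]
```

```bash
python3 -m handwheel '[[255,[0,0,0.4],0],[255,[0,0,0.7],0],[255,[0,0,0.85],0],[255,[0,0,1],0],[255,[0,0,1.18],0],[255,[0,0,1.18],0],[255,[0,0,1.18],0],[255,[0,0,1.18],0]]'
python3 -m handwheel '[[255,[0,0,0.1],0],[255,[0,0,0.2],0],[255,[0,0,0.2],0],[255,[0,0,0.2],0],[255,[0,0,0.2],0]]'
python3 -m handwheel '[[255,[0,0,-0.2],0],[255,[0,0,-0.4],0],[255,[0,0,-0.8],0],[255,[0,0,-1.4],0],[255,[0,0,-1.4],0],[255,[0,0,-1.4],0]]'
python3 - <<'E'
from h import *
s=env.state();R=cv2.Rodrigues(s['tool_rot'])[0];print(s['position'].round(2),s['contact_force'].round(2),(R.T@(np.array([516.9,-227.8,102])-s['position'])/30).round(2))
E
```

```text
time_s: 8.07
position: [471.4, -23.2, 66.9]
tool_rot: [-3.122, -0.348, 0.001]
contact_force: [-3.3, 1.4, 6.2]
grip_width: 0.004
finger_force: 3.0
time_s: 8.7
position: [471.4, -23.3, 61.2]
tool_rot: [-3.122, -0.348, 0.0]
contact_force: [-4.9, 1.7, 9.4]
grip_width: 0.005
finger_force: 4.3
time_s: 9.45
position: [471.5, -23.4, 102.4]
tool_rot: [-3.122, -0.348, 0.0]
contact_force: [-0.1, -0.1, 0.9]
grip_width: 0.006
finger_force: 0.0
[471.46 -23.36 102.42] [-0.09 -0.06  0.89] [-0.02  6.98  0.01]
```

Middle is stiffer than left: 9.4 N at about 17 mm, against 5.4 N. Next is the right mount.

```bash
python3 -m handwheel '[[255,[0,1.4,-1],0],[255,[0,3.2,-1],0],[255,[0,5,-1],0],[255,[0,6.5,-1],0],[255,[-0.02,6.98,-1],0],[255,[-0.02,6.98,-0.5],0],[255,[-0.02,6.98,0],0],[255,[-0.02,6.98,0],0],[255,[-0.02,6.98,0],0]]'
python3 -m handwheel '[[255,[0,0,0.4],0],[255,[0,0,0.7],0],[255,[0,0,0.85],0],[255,[0,0,1],0],[255,[0,0,1.18],0],[255,[0,0,1.18],0],[255,[0,0,1.18],0],[255,[0,0,1.18],0]]'
python3 -m handwheel '[[255,[0,0,0.1],0],[255,[0,0,0.2],0],[255,[0,0,0.2],0],[255,[0,0,0.2],0],[255,[0,0,0.2],0]]'
python3 -m handwheel '[[255,[0,0,-0.2],0],[255,[0,0,-0.4],0],[255,[0,0,-0.8],0],[255,[0,0,-1.4],0],[255,[0,0,-1.4],0],[255,[0,0,-1.4],0]]'
python3 - <<'E'
from h import *
s=env.state();R=cv2.Rodrigues(s['tool_rot'])[0];print(s['position'].round(2),s['contact_force'].round(2))
for p in ((596.3,232.7,120),(598.2,-209.7,120)): print((R.T@(np.array(p)-s['position'])/30).round(2))
E
```

```text
time_s: 10.58
position: [517.2, -227.2, 103.0]
tool_rot: [3.122, 0.349, 0.0]
contact_force: [0.1, -0.4, 0.4]
grip_width: 0.006
finger_force: 0.0
time_s: 11.58
position: [516.9, -227.6, 68.1]
tool_rot: [-3.122, -0.348, 0.001]
contact_force: [-4.9, 2.8, 9.2]
grip_width: 0.004
finger_force: 4.6
time_s: 12.2
position: [516.9, -227.6, 62.5]
tool_rot: [-3.122, -0.348, 0.0]
contact_force: [-6.3, 3.7, 13.9]
grip_width: 0.005
finger_force: 6.8
time_s: 12.95
position: [516.9, -227.7, 102.9]
tool_rot: [-3.122, -0.348, 0.001]
contact_force: [-0.1, 0.2, 0.4]
grip_width: 0.002
finger_force: 0.0
[ 516.89 -227.69  102.87] [-0.13  0.21  0.4 ]
[  5.96 -14.39  -0.57]
[ 2.78  0.01 -0.57]
```

The rates are about 0.22, 0.46 and 0.79 N/mm for left, middle and right, so left is clearly the softest. I'll go to its tag.

```bash
python3 -m handwheel '[[255,[0,0,-1.3],0],[255,[0.7,-1.7,-1.3],0],[255,[1.4,-3.4,-1.3],0],[255,[2.1,-5.1,-1.3],0],[255,[2.8,-6.8,-1.3],0],[255,[3.5,-8.5,-1.3],0],[255,[4.2,-10.2,-1.3],0],[255,[4.9,-11.9,-1.3],0],[255,[5.6,-13.5,-1.3],0],[255,[5.96,-14.4,-1.3],0],[255,[5.96,-14.4,-1.3],0],[255,[5.96,-14.4,-1.3],0]]'
python3 - <<'E'
from h import *
s=env.state();R=cv2.Rodrigues(s['tool_rot'])[0];print(s['position'].round(2),s['contact_force'].round(2),(R.T@(np.array((597,232.5,88))-s['position'])/30).round(2))
E
```

```text
time_s: 14.45
position: [596.3, 232.1, 141.8]
tool_rot: [3.122, 0.347, -0.002]
contact_force: [0.4, 0.0, -0.4]
grip_width: 0.007
finger_force: 0.0
[596.28 232.14 141.78] [ 0.43  0.03 -0.44] [ 0.03 -0.01  1.79]
```

```bash
python3 -m handwheel '[[255,[0.03,0,0.9],0],[255,[0.03,0,1.5],0],[255,[0.03,0,1.8],0],[255,[0.03,0,2],0],[255,[0.03,0,2.2],0],[255,[0.03,0,2.35],0],[255,[0.03,0,2.5],0],[255,[0.03,0,2.6],0],[255,[0.03,0,2.6],0],[255,[0.03,0,2.6],0],[255,[0.03,0,2.6],0]]'
```

```text
time_s: 15.82
position: [597.5, 233.3, 64.5]
tool_rot: [-3.122, -0.348, -0.001]
contact_force: [1.2, 0.8, 1.2]
grip_width: 0.006
finger_force: 0.8
```

```bash
python3 -m handwheel '[[255,[0,0,0.05],0],[255,[0,0,0.1],0],[255,[0,0,0.1],0],[255,[0,0,0.1],0]]'
```

```text
time_s: 16.32
position: [597.6, 233.4, 64.3]
tool_rot: [3.122, 0.348, 0.002]
contact_force: [-8.3, -4.4, 22.5]
grip_width: 0.01
finger_force: 11.0
```

On the stop: z is 64.3 and the force has risen to 22 N. I'll release, back away and check.

```bash
python3 -m handwheel '[[255,[0,0,-0.1],0],[255,[0,0,-1],0],[255,[0,0,-3],0],[255,[-1,2,-5],0],[255,[-2,4,-5.5],0],[255,[-3,6,-5.5],0],[255,[-4,8,-5.5],0],[255,[-5,10,-5.5],0],[255,[-5.5,11.5,-5.5],0],[255,[-6,13,-5.5],0],[255,[-6,13,-5.5],0],[255,[-6,13,-5.5],0]]'
python3 - <<'E'
from h import *
im=env.read_camera("top")[110:290,100:420,::-1];im2=env.read_camera("scene")[130:280,80:340,::-1]
cv2.imwrite("pics/end.png",np.vstack([cv2.resize(im,(520,293),interpolation=2),cv2.resize(im2,(520,300),interpolation=2)]))
print(env.state()['contact_force'])
E
```

```text
time_s: 17.82
position: [507.4, -186.7, 226.0]
tool_rot: [-3.121, -0.346, 0.001]
contact_force: [0.0, 0.2, -0.7]
grip_width: 0.002
finger_force: 0.0
[-0.205737    1.08002308 -0.52922094]
```

View pics/end.png

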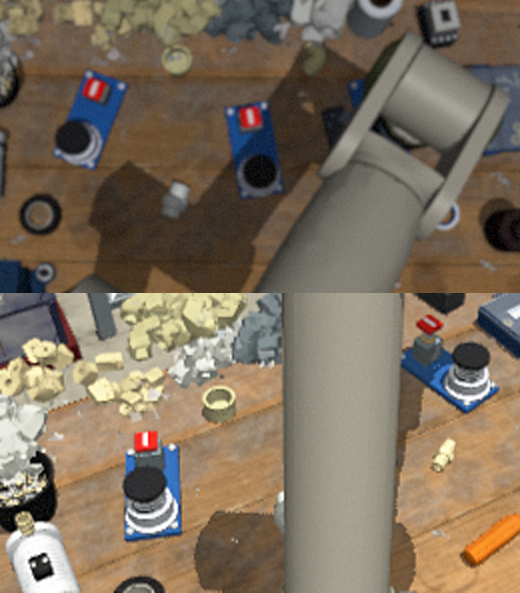

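The lower view shows the left tag down on its guide block at about (147,440), and the left pad up at (146,485). The right tag at (430,323) is up. In the upper view, the middle mount and the visible loose parts haven't moved.

```bash
python3 -c "
from plant import env
print(env.job_done())"
```

```text
the job is handed in; nothing more can be done
None
```

I pressed the pads left, middle and right (about 0.22, 0.46 and 0.79 N/mm), pushed the softest mount's tag (left) fully home and released it, and handed the job in at about 18 s; the hand-in gave no verdict, and in my last pictures the arm hid the tape roll on the right.

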